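# Pull the dial cap off the control pad

## Task

Pick up the C-shaped puller by its wooden handle, slide its fork gently under the brim of the metal dial cap on the control pad until the fork is felt to seat against the cap's neck, and pull the cap straight up until it pops off. Carry the cap upright on the fork to the closed notebook and set it down there standing on its neck, without dropping it; then stand the puller upright on the bare desk and let go. Never touch the cap with the gripper, never force it, and leave the other things where they are.

Things in the scene. Friction and masses are not known exactly. Their poses are not given: they have to be found in the camera images.
- pad: Black desk control pad, 130 (x) x 110 (y) x 26 mm, fixed on the desk; origin at the centre of its underside, z up. Flat deck at z = 26 mm; dial at x = -15, y = 0; three keys, 4 mm high, along its +x edge (x = 37 to 55). The dial's steel stem stands 9 mm above the deck inside the cap; spring balls in it catch a lip in the cap's bore: the cap needs 5 to 8 N straight up and pops free within about 3 mm.
- stem (a point): The dial's stem: this point is on its axis at deck level, where the cap's underside sits at the start. z up.
- cap: Loose metal dial cap, round about its z axis, 28 mm high, 50 g; origin at the centre of its underside, z up. From below: neck 28 mm across (z = 0 to 12 mm, with a 17 mm bore), brim 52 mm across (z = 12 to 16), knurled crown 36 mm across (z = 16 to 28). It starts on the stem with its neck on the pad's deck, so the gap between deck and brim is 12 mm.
- puller: C-shaped cap puller, 160 g, standing by itself. Origin on the handle's axis at the level of its flat underside; z up along the handle, x the way the fork points. Wooden handle 22 (x) x 16 (y) mm, z = 40 to 84, at x = y = 0: grip it across y. A bridge (z = 32 to 42, 16 wide) runs back to a spine (x = -66 to -56) on a foot (x = -82 to -52, 40 wide, 12 high).
- fork_root (a point): Front face of the puller's foot (x = -52 mm of the puller), at its underside; axes as the puller's. From here the flat fork, 4 mm thick (z = 0 to 4), 50 wide, points to +x, with an open slot 33 wide and 17 deep. It slides on a tang through the foot, clamped at a reach that differs each time and is not measured: the slot's closed end lies 15 to 61 mm ahead of this point, the tine tips 17 mm beyond; the tang sticks out up to 22 mm behind the foot.
- handle_mid (a point): Middle of the puller's wooden handle (z = 62 mm of the puller). The cap's neck meets the slot's end with the cap's axis -23 to +23 mm ahead of the handle's: find it by feel, 3 to 5 N. Seated, the tines reach only 3 mm past the cap's axis; not seated, the cap tips off. Over 11 N between puller and cap, or 15 N between puller and pad, counts as forced.
- notebook: Closed dark notebook lying flat, 211 (x) x 149 (y) x 14 mm, loose; origin at the centre of its underside, z up, lying on the desk (z = 0). The cap shall stand on its top face (14 mm above the origin).
- stapler: Bystander: desk stapler, 38 x 151 x 52 mm, at the right; origin at the centre of its underside.
- eraser: Bystander: small eraser in a paper sleeve, 21 x 48 x 12 mm; origin at the centre of its underside.
- usb_stick: Bystander: memory stick, 18 x 56 x 8 mm; origin at the centre of its underside.
- calculator: Bystander: pocket calculator, 122 x 78 x 15 mm, near the front edge; origin at the centre of its underside.
- mouse: Bystander: black computer mouse, 111 x 62 x 37 mm, at the left; origin at the centre of its underside.
- tumbler: Bystander: glass tumbler, 72 mm across, 134 mm high, at the back left; origin at the centre of its underside.
- mug: Bystander: tea mug, 90 x 129 x 94 mm, at the back right; origin at the centre of its underside.
Things that resemble listed ones, but are neither listed nor needed, are in the scene too. Leave any pink look-alike of the cap alone.

How it is judged:
By the outcome, as a careful person would: the job done as asked, in the order asked, and still so for the second after the job is handed in, with the robot touching nothing.
It also fails if it takes over 69 s, if anything falls off the work surface, if the arm or the gripper's body presses on something with over 40 N, if the wrist force passes 120 N, or if a joint passes its speed limit or range.

## Robot

A 6-joint arm with a two-finger parallel gripper is mounted at the origin on a cart in front of the work surface, level with it; the furniture and walls round the work are solid. World frame = base frame: x ahead of the robot, y to its left, z up, the work surface at z = 0. Lengths are in m, angles in rad, forces in N, time in s.
With the tool pointing down it reaches from about 0.325 to 0.775 m from the base axis. Payload 5.5 kg.
Tool frame: the origin (TCP) lies on the centre line of the jaws, within the pads' length; the fingertips stand 11 mm ahead of it and the grasp point (between the pads) lies 8 mm behind it; z points along the fingers, y is the line along which they close (so a half turn about z gives the same grasp; the last joint's range is limited). The gripper opens to 88 mm and grips with 3 to 60 N. Pads are 20 mm wide; open, the fingers measure 115 mm over their backs; the gripper's body (75 mm by 178 mm) begins 61 mm behind the grasp point.
Start: joints at [-1.297, 0.091, 1.231, -0, 1.82, -0.057], TCP at [0.195, -0.567, 0.234] pointing down, gripper open.
Joint ranges: [-2.87, 2.87], [-0.86, 2.18], [0.17, 2.46], [-1.51, 4.65], [0.06, 2.69], [-2.65, 2.65]. Speed limits (rad/s): [2.57, 2.57, 3.01, 3.14, 3.14, 3.14].

## Interface

Orientations are given as a rotation vector (axis times angle).
In Python, from rig import r gives the robot as it stands. The module is installed in compiled form; this text tells all that it offers.
- The arm moves only by the shell command python3 -m jog 'ROWS' [OPENING]. ROWS is JSON, a list of rows, each an object with "delta_pos": the shift along the tool's x, y, z in m, a list of three; "twist": the turn, a rotation vector about the tool's x, y, z in degrees, a list of three. In form: [{"delta_pos": [tx, ty, tz], "twist": [wx, wy, wz]}, ...]. A call has 1 to 5 rows; each row is the pose to reach, as a shift and turn from the pose commanded when the call began, along the tool's axes at that moment; what a row does not reach only later rows make up. A row lasts 1/8 s, in which the tool goes at most 62.5 mm and 10.7 degrees, less where a joint would pass 70% of its speed; a pose out of reach is approached as far as the arm can. A call with a gripper value outside its range is refused whole. OPENING is the finger opening in m, from 0 to 0.0878, set as the call begins (- or left out, the last holds). The fingers move at their own pace and stop on an object; the grip force is fixed at half the most. Time passes only in rows, so rows that repeat a pose let the fingers close. It gives the time, the measured TCP pose, the force, the opening and the grip force at its end, in the units of the state.
- r.sense(): the state, without advancing time (a new reading comes with each control period).
- r.capture(name): name is "scene" or "top"; returns the picture (400x640x3 uint8, blue, green, red); there is no depth.
- r.camera_model(name): a dict with "fx", "fy", "cx", "cy" (pixels), "eye" and "orientation" of the camera in the world. Camera axes: x right, y down, z forward; pixel columns grow to the right and rows downward; lengths in m; the calibration is good to about 2 mm. A picture is of the moment at which its call begins. camera_model takes no time and is no camera call.
- r.close_job(): hands the job in; it is judged then, once.
Trained networks look in the newest picture that a camera, given by its name, has taken for a name from the list of things; names that differ only in an ending like _2 or _b are one class to them, and where a whole thing is asked for, a point or a joint stands for the part that bears it (a point fixed in the world has none). Each returns a list of dicts, best first, with "confidence" (0 to 1); they miss things now and then, are a little off and sometimes report something else, mostly with a low value. They report only what shows in the picture. A call takes as long as a camera call. They do not tell look-alikes from the thing itself.
- r.trace(camera, thing): "region" (400x640 bool, what is visible of it) and "extent" ([left, top, right, bottom] in pixels, round what is visible of it).
The state is a dict: "t": time; "q": joint angles; "joint_vel": joint speeds; "joint_torque": joint torques, N m; "ee_pos": TCP position; "tcp_rot": TCP orientation; "ft_force": force on the tool from outside, world axes, zero at the start; "torque": the same for the moment, N m; "gripper_width": finger opening in m; "grip_force": force on a finger pad.
Only numpy, scipy, OpenCV 4.12 (cv2) and the standard library are available. Lean on these libraries where they do the work, as an engineer would, in place of code of your own. Each camera call takes 0.05 s, during which the arm holds its last target. There are 200 camera calls.

## Working session

There is one attempt and no reset: what is moved stays moved. The work goes in short steps, Python scripts to look and compute and a shell command to move; the robot and the scene stay as the last step left them, time stands still between calls to the robot, and variables do not carry over. Pictures are saved under pics/ and viewed, at most 10 in all, crops included, and the job is handed in when it is done.

```bash
mkdir -p pics; cat > h.py <<'E'
import numpy as np, cv2
from rig import r
from scipy.spatial.transform import Rotation as R
def cam(n):
    m=r.camera_model(n); o=np.array(m["orientation"],float)
    M=o if o.shape==(3,3) else R.from_rotvec(o).as_matrix()
    return m,M,np.array(m["eye"])
def ray(n,u,v,z):
    m,M,e=cam(n); d=M@np.array([(u-m["cx"])/m["fx"],(v-m["cy"])/m["fy"],1])
    return e+d*(z-e[2])/d[2]
def proj(n,p):
    m,M,e=cam(n); c=(np.array(p)-e)@M
    return np.array([m["cx"]+m["fx"]*c[...,0]/c[...,2],m["cy"]+m["fy"]*c[...,1]/c[...,2]]).T
E
python3 - <<'E'
from h import *
for n in("top","scene"):
    im=r.capture(n); cv2.imwrite(f"pics/{n}0.png",im); print(n,r.camera_model(n))
    for t in("pad","cap","puller","notebook","fork_root"):
        for d in r.trace(n,t): 
            ys,xs=np.nonzero(d["region"]); print(t,round(d["confidence"],2),d["extent"],xs.mean().round(1),ys.mean().round(1),len(xs))
s=r.sense();print(s)
E
```

```text
top {'fx': 363.199739398701, 'fy': 363.199739398701, 'cx': 327.33746813555, 'cy': 205.9817176236656, 'eye': array([ 0.32346435, -0.00174176,  1.17178631]), 'orientation': array([-2.14506312,  2.14761236, -0.18426121])}
pad 0.73 [285.3, 170.4, 336.7, 215.6] 311.2 191.5 1120
pad 0.47 [167.9, 207.2, 193.8, 242.3] 180.7 224.6 587
cap 0.72 [424.8, 230.5, 438.6, 254.3] 428.9 240.6 197
cap 0.46 [309.7, 191.5, 323.4, 207.4] 314.2 194.0 200
puller 0.71 [381.7, 206.6, 408.8, 241.3] 396.8 223.7 306
puller 0.46 [354.0, 225.9, 359.8, 242.7] 355.9 232.9 99
notebook 0.61 [221.3, 178.4, 266.9, 246.8] 243.5 212.5 3054
fork_root 0.64 [385.5, 207.2, 409.7, 240.8] 397.2 224.5 272
scene {'fx': 393.6116218776294, 'fy': 393.6116218776294, 'cx': 319.2919348742713, 'cy': 197.57916610390868, 'eye': array([-0.19446055,  0.46032739,  0.98438068]), 'orientation': array([-1.21278682,  2.33503784, -0.92550153])}
pad 0.72 [277.2, 193.5, 323.4, 227.3] 298.2 212.7 929
cap 0.57 [294.8, 199.4, 311.4, 212.7] 303.1 207.2 162
puller 0.75 [367.8, 176.3, 382.9, 198.4] 376.4 188.4 163
notebook 0.75 [209.8, 227.0, 290.3, 295.9] 250.1 259.9 3093
fork_root 0.44 [365.9, 179.5, 381.1, 198.1] 376.3 188.1 161
{'t': 0.6, 'q': array([-1.29666512e+00,  9.10826341e-02,  1.23068438e+00,  1.18474529e-05,
        1.81980261e+00, -5.66780653e-02]), 'joint_vel': array([-0.00026873, -0.00155222,  0.00059968,  0.00112238, -0.00036399,
       -0.00077809]), 'joint_torque': array([-3.61978273e-04, -4.45881093e+01, -4.06278849e+01,  6.95862737e-02,
        1.93083758e-02, -4.96358666e-06]), 'ee_pos': array([ 0.19490399, -0.56747866,  0.23365045]), 'tcp_rot': array([3.09869350e+00, 5.17268776e-01, 2.18552070e-05]), 'ft_force': array([0.12708758, 0.13799045, 0.07019014]), 'torque': array([-0.01049852, -0.00443797,  0.05901312]), 'grip_force': 0.0, 'gripper_width': 0.0880379804810124}
```

View pics/top0.png

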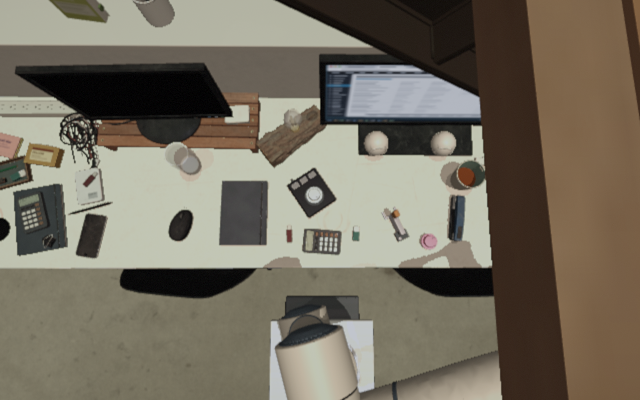

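View pics/scene0.png

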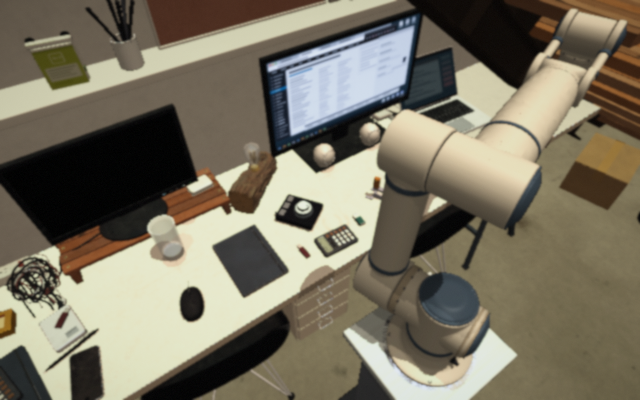

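The pad with the silver cap is at (312,193) in the top view and the pink look-alike cap is at (429,241), to be left alone. The puller is at (397,224) and the closed notebook at (244,212). The item at (356,233) that also scored as puller is the eraser or a memory stick. I'll enlarge the puller and the pad.

```bash
python3 - <<'E'
from h import *
a=cv2.imread("pics/top0.png")
A=cv2.resize(a[198:250,375:445],None,fx=7,fy=7,interpolation=cv2.INTER_CUBIC)
B=cv2.resize(a[165:220,282:342],None,fx=5,fy=5,interpolation=cv2.INTER_CUBIC)
c=np.zeros((370,800,3),np.uint8);c[:364,:490]=A;c[:275,495:795]=B
cv2.imwrite("pics/c1.png",c)
E
```

```text
(no output)
```

View pics/c1.png

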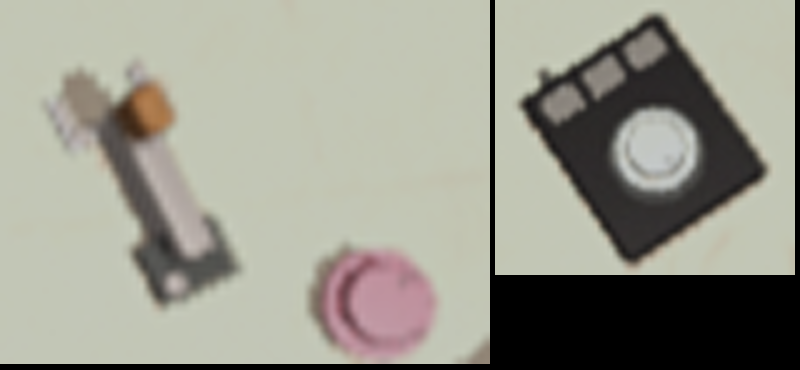

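The crop shows the silver cap on the pad (keys up-left) at about pixel (313,195). The puller's orange handle is at (396,214), its foot at (402,236), and its tine tips at about (394,208) and (384,215). The pink cap at (428,241) is separate. Next I'll compute the poses.

```bash
cat >> h.py <<'E'
from scipy.optimize import minimize
def box(x0,x1,y0,y1,z0,z1): return np.array([[x,y,z] for x in(x0,x1) for y in(y0,y1) for z in(z0,z1)])/1000
def place(P,x,y,a,z=0): return P@R.from_rotvec([0,0,a]).as_matrix().T+[x,y,z]
S=8
def hull(n,P,off,shape):
    m=np.zeros(shape,np.uint8); p=(proj(n,P)-off+.5)*S
    cv2.fillConvexPoly(m,cv2.convexHull(np.round(p).astype(np.int32)),1); return m>0
def iou(a,b): return (a&b).sum()/max(1,(a|b).sum())
def crop(im,x0,y0,x1,y1): return cv2.resize(im[y0:y1,x0:x1],None,fx=S,fy=S,interpolation=cv2.INTER_CUBIC)
def cyl(r0,z0,z1): 
    t=np.arange(0,6.28,.1); return np.concatenate([np.c_[r0*np.cos(t),r0*np.sin(t),0*t+z] for z in(z0,z1)])/1000
E
python3 - <<'E'
from h import *
a=cv2.imread("pics/top0.png")
# handle
c=crop(a,375,198,420,250).astype(int); b,g,rr=c[...,0],c[...,1],c[...,2]
org=(rr-b)>45; off=np.array([375,198])
foot=(c.max(2)<115)&~org
lab,st=cv2.connectedComponentsWithStats(foot.astype(np.uint8))[1:3]
H=box(-11,11,-8,8,42,84); F=box(-82,-52,-20,20,0,12); B=box(-66,11,-8,8,32,42)
ys,xs=np.nonzero(org); u=np.array([xs.mean(),ys.mean()])/S-.5+off; p0=ray("top",*u,.07)
print("orange",u,p0)
def cost(v):
    x,y,k=v; f=hull("top",place(F,x,y,k),off,org.shape)
    h=hull("top",place(H,x,y,k),off,org.shape)
    B_=hull("top",place(B,x,y,k),off,org.shape)
    return -2*iou(h,org)-iou(f&~B_&~h,foot&f|(foot&cv2.dilate(f.astype(np.uint8),np.ones((25,25))).astype(bool)&~B_&~h))
best=min((minimize(cost,[p0[0]+dx,p0[1]+dy,k],method="Nelder-Mead",options=dict(initial_simplex=np.array([p0[0],p0[1],k])+np.array([[dx,dy,0],[dx+.006,dy,0],[dx,dy+.006,0],[dx,dy,.15]]))) for k in(.2,.4,.6) for dx in(-.004,.004) for dy in(-.004,.004)),key=lambda o:o.fun)
print("puller",best.x,np.degrees(best.x[2]),best.fun)
x,y,k=best.x
for w in[(394.5,208),(383.5,215.5)]:
    q=ray("top",*w,.004)-[x,y,0]; print("tip in puller",R.from_rotvec([0,0,-k]).apply(q)*1000)
# pad & cap
for n,(x0,y0,x1,y1) in dict(top=(280,163,345,222),scene=(270,185,330,235)).items():
    a=cv2.imread(f"pics/{n}0.png"); c=crop(a,x0,y0,x1,y1); off=np.array([x0,y0])
    br=(c.min(2)>120)
    d=r.trace(n,"pad")[0]; 
    k=cv2.resize(d["region"][y0:y1,x0:x1].astype(np.uint8),None,fx=S,fy=S)
    hull_=cv2.convexHull(np.argwhere(k>0)[:,::-1].astype(np.int32)); pm=np.zeros(k.shape,np.uint8);cv2.fillConvexPoly(pm,hull_,1)
    fl=cv2.erode(pm,np.ones((30,30)))>0
    nl,lab,st,ce=cv2.connectedComponentsWithStats((br&fl).astype(np.uint8)); i=1+st[1:,4].argmax()
    cm=lab==i; u=ce[i]/S-.5+off; q=ray(n,*u,.045)
    def cc(v): return -iou(hull(n,place(cyl(26,12,16),v[0],v[1],0,.026),off,cm.shape)|hull(n,place(cyl(18,16,28),v[0],v[1],0,.026),off,cm.shape),cm)
    o=minimize(cc,q[:2],method="Nelder-Mead",options=dict(initial_simplex=q[:2]+np.array([[0,0],[.006,0],[0,.006]])))
    P=box(-65,65,-55,55,0,26)
    def pc(v): return -iou(hull(n,place(P,*v),off,cm.shape),pm>0)
    op=min((minimize(pc,[q[0]+.01,q[1],kk],method="Nelder-Mead",options=dict(initial_simplex=np.array([q[0],q[1],kk])+np.array([[0,0,0],[.01,0,0],[0,.01,0],[0,0,.2]]))) for kk in(.3,.6,.9)),key=lambda o:o.fun)
    st_=place(np.array([[-.015,0,0]]),*op.x)[0]
    print(n,"cap",o.x,o.fun,st[i],"pad",op.x,np.degrees(op.x[2]),op.fun,"dial from pad",st_)
    d=r.trace(n,"notebook")[0]["region"]; ys,xs=np.nonzero(d); nb=ray(n,xs.mean(),ys.mean(),.014); rect=cv2.minAreaRect(np.array([ray(n,X,Y,.014)[:2]*1000 for X,Y in zip(xs,ys)],np.float32)); print("notebook",nb,rect)
E
```

```text
orange [395.9905     213.07261111] [ 0.47567966 -0.22869948  0.07      ]Traceback (most recent call last):
  File "<stdin>", line 16, in <module>
  File "<stdin>", line 16, in <genexpr>
    res = _minimize_neldermead(fun, x0, args, callback, bounds=bounds,
                               **options)
    fsim[j] = func(sim[j])
              ~~~~^^^^^^^^
    fx = function(np.copy(x), *(wrapper_args + args))
  File "<stdin>", line 14, in cost
  File "h.py", line 19, in hull
    m=np.zeros(shape,np.uint8); p=(proj(n,P)-off+.5)*S
                                   ~~~~^^^^^
  File "h.py", line 12, in proj
    m,M,e=cam(n); c=(np.array(p)-e)@M
          ~~~^^^
  File "h.py", line 5, in cam
    m=r.camera_model(n); o=np.array(m["orientation"],float)
ValueError: time passes only in moves, steps and waits
```

```bash
sed -i 's/^import numpy as np, cv2/import numpy as np, cv2, functools/; s/^def cam(n)/@functools.cache\ndef cam(n)/' h.py
cat > fit.py <<'E'
from h import *
a=cv2.imread("pics/top0.png")
c=crop(a,375,198,420,250).astype(int); b,g,rr=c[...,0],c[...,1],c[...,2]
org=(rr-b)>45; off=np.array([375,198])
foot=(c.max(2)<115)&~org
H=box(-11,11,-8,8,42,84); F=box(-82,-52,-20,20,0,12); B=box(-66,11,-8,8,32,42)
p0=ray("top",395.99,213.07,.07)
def cost(v):
    x,y,k=v; f=hull("top",place(F,x,y,k),off,org.shape)
    h=hull("top",place(H,x,y,k),off,org.shape)
    B_=hull("top",place(B,x,y,k),off,org.shape)
    return -2*iou(h,org)-iou(f&~B_&~h,foot&cv2.dilate(f.astype(np.uint8),np.ones((25,25))).astype(bool)&~B_&~h)
best=min((minimize(cost,[0,0,0],method="Nelder-Mead",options=dict(initial_simplex=np.array([p0[0],p0[1],k])+np.array([[dx,dy,0],[dx+.006,dy,0],[dx,dy+.006,0],[dx,dy,.15]]))) for k in(.2,.4,.6) for dx in(-.004,.004) for dy in(-.004,.004)),key=lambda o:o.fun)
print("puller",best.x,np.degrees(best.x[2]),best.fun)
x,y,k=best.x
for w in[(394.5,208),(383.5,215.5)]:
    q=ray("top",*w,.004)-[x,y,0]; print("tip in puller",R.from_rotvec([0,0,-k]).apply(q)*1000)
for n,(x0,y0,x1,y1) in dict(top=(280,163,345,222),scene=(270,185,330,235)).items():
    a=cv2.imread(f"pics/{n}0.png"); c=crop(a,x0,y0,x1,y1); off=np.array([x0,y0])
    br=(c.min(2)>120)
    d=r.trace(n,"pad")[0]; 
    k=cv2.resize(d["region"][y0:y1,x0:x1].astype(np.uint8),None,fx=S,fy=S)
    hl=cv2.convexHull(np.argwhere(k>0)[:,::-1].astype(np.int32)); pm=np.zeros(k.shape,np.uint8);cv2.fillConvexPoly(pm,hl,1)
    fl=cv2.erode(pm,np.ones((30,30)))>0
    nl,lab,st,ce=cv2.connectedComponentsWithStats((br&fl).astype(np.uint8)); i=1+st[1:,4].argmax()
    cm=lab==i; u=ce[i]/S-.5+off; q=ray(n,*u,.045)
    def cc(v): return -iou(hull(n,place(cyl(26,12,16),v[0],v[1],0,.026),off,cm.shape)|hull(n,place(cyl(18,16,28),v[0],v[1],0,.026),off,cm.shape),cm)
    o=minimize(cc,q[:2],method="Nelder-Mead",options=dict(initial_simplex=q[:2]+np.array([[0,0],[.006,0],[0,.006]])))
    P=box(-65,65,-55,55,0,26)
    def pc(v): return -iou(hull(n,place(P,*v),off,cm.shape),pm>0)
    op=min((minimize(pc,[0,0,0],method="Nelder-Mead",options=dict(initial_simplex=np.array([q[0],q[1],kk])+np.array([[0,0,0],[.01,0,0],[0,.01,0],[0,0,.2]]))) for kk in(.3,.6,.9)),key=lambda o:o.fun)
    s=place(np.array([[-.015,0,0]]),*op.x)[0]
    print(n,"cap",o.x,o.fun,st[i]/S,"pad",op.x,np.degrees(op.x[2]),op.fun,"dial from pad",s)
    d=r.trace(n,"notebook")[0]["region"]; ys,xs=np.nonzero(d); rect=cv2.minAreaRect(np.array([ray(n,X,Y,.014)[:2]*1000 for X,Y in zip(xs,ys)],np.float32)); print("notebook",rect)
E
python3 fit.py
```

```text
puller [ 0.47570903 -0.22672795  0.45450678] 26.041320201049132 -1.7607688521783789
tip in puller [ 18.24232779 -21.40709964   4.        ]
tip in puller [12.17194466 22.31075345  4.        ]
top cap [0.53934205 0.0248607 ] -0.9742154848763902 [  25.75    23.75    16.875   16.625 1763.125] pad [0.55315384 0.03309332 0.61072108] 34.991740560438906 -0.965416249187981 dial from pad [0.54086532 0.02449144 0.        ]
notebook ((487.0111389160156, 249.83241271972656), (150.9957275390625, 211.11683654785156), 89.74516296386719)
scene cap [0.54191102 0.02191218] -0.9275677635753785 [  25.25    15.5     16.5     13.625 1288.375] pad [0.55576368 0.02867371 0.61086175] 34.99979993733533 -0.9397093553586825 dial from pad [0.54347637 0.02007011 0.        ]
notebook ((484.52099609375, 250.47195434570312), (153.30018615722656, 219.23533630371094), 89.64788055419922)
```

```bash
python3 - <<'E'
from h import *
a=cv2.imread("pics/top0.png"); off=np.array([375,198]); out=[]
for k in(26,30):
    c=crop(a,375,198,420,250)
    for P,col in((box(-11,11,-8,8,42,84),(0,0,255)),(box(-82,-52,-20,20,0,12),(255,0,0)),(box(-66,11,-8,8,32,42),(0,255,0)),(box(-2,15,-25,25,0,4),(255,0,255))):
        p=(proj("top",place(P,.4757,-.2267,np.radians(k)))-off+.5)*S
        cv2.polylines(c,[cv2.convexHull(np.round(p).astype(np.int32))],True,col,1)
    out.append(c)
cv2.imwrite("pics/ov.png",np.hstack(out))
E
```

```text
(no output)
```

View pics/ov.png

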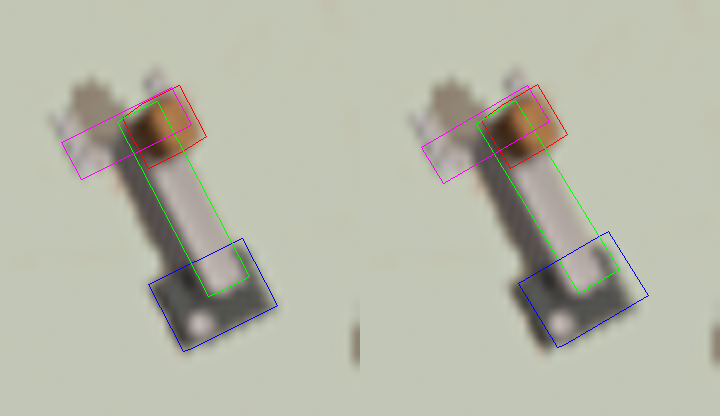

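```bash
python3 -m jog '[{"delta_pos":[0.376,-0.231,0.03],"twist":[0,0,-6]},{"delta_pos":[0.376,-0.231,0.03],"twist":[0,0,-6]},{"delta_pos":[0.376,-0.231,0.03],"twist":[0,0,-6]},{"delta_pos":[0.376,-0.231,0.03],"twist":[0,0,-6]},{"delta_pos":[0.376,-0.231,0.03],"twist":[0,0,-6]}]'
python3 - <<'E'
from h import *
s=r.sense();Rt=R.from_rotvec(s["tcp_rot"])
print(s["t"],s["ee_pos"],s["tcp_rot"],s["joint_vel"].round(2),Rt.inv().apply(np.array([.4757,-.2267,.12])-s["ee_pos"]))
E
```

```text
t: 1.42
ee_pos: [0.3941, -0.3252, 0.2125]
tcp_rot: [3.067, 0.678, 0.001]
ft_force: [1.0, -0.7, -0.2]
gripper_width: 0.0877
grip_force: 0.0
1.425 [ 0.39409139 -0.32518156  0.21254026] [3.06687531e+00 6.78147354e-01 7.84518190e-04] [ 0.97 -0.08  0.13  0.   -0.06  0.96] [ 0.11549012 -0.05495937  0.09254071]
```

```bash
python3 -m jog '[{"delta_pos":[0.055,-0.025,0.03],"twist":[0,0,0]},{"delta_pos":[0.1,-0.05,0.06],"twist":[0,0,0]},{"delta_pos":[0.1,-0.05,0.08],"twist":[0,0,0]},{"delta_pos":[0.1,-0.05,0.08],"twist":[0,0,0]}]'
python3 - <<'E'
from h import *
s=r.sense();Rt=R.from_rotvec(s["tcp_rot"]);x=Rt.apply([1,0,0]);print("yaw",np.degrees(np.arctan2(x[1],x[0])))
print(s["t"],s["ee_pos"],s["joint_vel"].round(2),Rt.inv().apply(np.array([.4757,-.2267,.056])-s["ee_pos"]))
E
```

```text
t: 1.92
ee_pos: [0.4621, -0.2381, 0.1305]
tcp_rot: [-3.064, -0.681, 0.004]
ft_force: [0.6, -0.2, 0.2]
gripper_width: 0.0879
grip_force: 0.0
yaw 25.04340857030039
1.925 [ 0.46209094 -0.23813971  0.13050012] [-0.03 -0.02 -0.05 -0.    0.02 -0.  ] [ 0.01733843 -0.00437217  0.07447553]
```

```bash
python3 -m jog '[{"delta_pos":[0.0173,-0.0044,0.02],"twist":[0,0,0]},{"delta_pos":[0.0173,-0.0044,0.05],"twist":[0,0,0]},{"delta_pos":[0.0173,-0.0044,0.0745],"twist":[0,0,0]},{"delta_pos":[0.0173,-0.0044,0.0745],"twist":[0,0,0]}]'
python3 -m jog '[{"delta_pos":[0,0,0],"twist":[0,0,0]},{"delta_pos":[0,0,0],"twist":[0,0,0]},{"delta_pos":[0,0,0],"twist":[0,0,0]},{"delta_pos":[0,0,0],"twist":[0,0,0]},{"delta_pos":[0,0,0],"twist":[0,0,0]}]' 0.004
python3 - <<'E'
from h import *
a=r.capture("top"); s=r.sense(); print(s["ft_force"],s["torque"],s["ee_pos"])
cv2.imwrite("pics/g.png",cv2.resize(a[180:270,350:450],None,fx=6,fy=6,interpolation=cv2.INTER_CUBIC))
E
```

```text
t: 2.42
ee_pos: [0.4757, -0.2275, 0.0557]
tcp_rot: [-3.065, -0.677, 0.004]
ft_force: [-0.4, 0.2, -1.2]
gripper_width: 0.0879
grip_force: 0.0
t: 3.05
ee_pos: [0.4766, -0.2281, 0.0581]
tcp_rot: [3.067, 0.679, 0.0]
ft_force: [-0.6, -0.1, -1.2]
gripper_width: 0.0414
grip_force: 0.0
[-1.20380744 -0.20109201  0.12302303] [ 0.04236738 -0.01199725  0.01953569] [ 0.47653178 -0.22804826  0.05801233]
```

```bash
python3 -m jog '[{"delta_pos":[0,0,0],"twist":[0,0,0]},{"delta_pos":[0,0,0],"twist":[0,0,0]},{"delta_pos":[0,0,0],"twist":[0,0,0]},{"delta_pos":[0,0,0],"twist":[0,0,0]},{"delta_pos":[0,0,0],"twist":[0,0,0]}]'
python3 -m jog '[{"delta_pos":[0,0,-0.01],"twist":[0,0,0]},{"delta_pos":[0,0,-0.04],"twist":[0,0,0]},{"delta_pos":[0,0,-0.06],"twist":[0,0,0]},{"delta_pos":[0,0,-0.06],"twist":[0,0,0]},{"delta_pos":[0,0,-0.06],"twist":[0,0,0]}]'
python3 - <<'E'
from h import *
a=r.capture("top"); s=r.sense(); print(s["ft_force"],s["torque"],s["ee_pos"],s["tcp_rot"],s["gripper_width"])
b=r.capture("scene")
cv2.imwrite("pics/gr.png",np.vstack([cv2.resize(a[180:250,350:450],None,fx=4,fy=4,interpolation=cv2.INTER_CUBIC),cv2.resize(b[145:215,330:430],None,fx=4,fy=4,interpolation=cv2.INTER_CUBIC)]))
E
```

```text
t: 3.72
ee_pos: [0.4765, -0.228, 0.0578]
tcp_rot: [-3.067, -0.679, 0.0]
ft_force: [0.4, 0.7, -1.1]
gripper_width: 0.0159
grip_force: 30.0
t: 4.35
ee_pos: [0.4762, -0.2279, 0.1171]
tcp_rot: [-3.067, -0.678, 0.001]
ft_force: [-0.1, 0.8, -2.3]
gripper_width: 0.0159
grip_force: 30.0
[-0.56679558  0.00542131 -1.49947575] [ 0.03632374 -0.09024332  0.032396  ] [ 0.47601079 -0.22775849  0.1166304 ] [-3.06610727e+00 -6.78452119e-01  2.31830910e-03] 0.015704235705186063
```

View pics/gr.png

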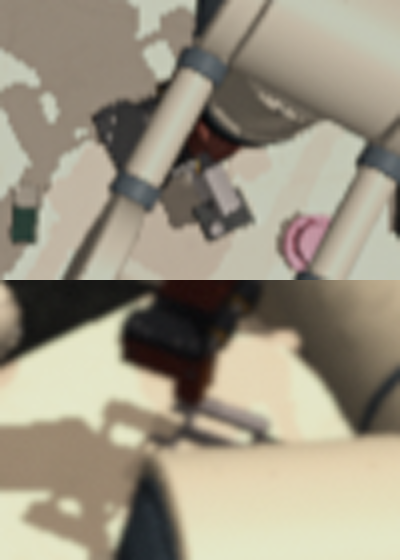

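```bash
python3 -m jog '[{"delta_pos":[0.01,-0.02,-0.02],"twist":[0,0,0]},{"delta_pos":[0.033,-0.065,-0.025],"twist":[0,0,0]},{"delta_pos":[0.058,-0.113,-0.025],"twist":[0,0,0]},{"delta_pos":[0.083,-0.163,-0.025],"twist":[0,0,0]},{"delta_pos":[0.1026,-0.2009,-0.025],"twist":[0,0,0]}]'
python3 -m jog '[{"delta_pos":[0,0,0],"twist":[0,0,0]},{"delta_pos":[0,0,0],"twist":[0,0,0]},{"delta_pos":[0,0,0],"twist":[0,0,0]}]'
cat > st.py <<'E'
from h import *
s=r.sense();Rt=R.from_rotvec(s["tcp_rot"]);x=Rt.apply([1,0,0]);y=Rt.apply([0,1,0]);k=np.radians(25);p=s["ee_pos"];f=s["ft_force"]
a=np.array([np.cos(k),np.sin(k),0]);l=np.array([-np.sin(k),np.cos(k),0])
print("t %.2f yaw %.2f tilt %s along %.4f lat %.4f z %.4f | F along %.2f lat %.2f z %.2f"%(s["t"],np.degrees(np.arctan2(x[1],x[0])),np.degrees([x[2],y[2]]).round(2),p@a,p@l,p[2],f@a,f@l,f[2]),s["torque"].round(2))
E
python3 st.py
```

```text
t: 5.08
ee_pos: [0.4842, -0.0005, 0.1419]
tcp_rot: [-3.067, -0.68, 0.002]
ft_force: [-0.1, 0.4, -1.0]
gripper_width: 0.0162
grip_force: 30.0
t: 5.45
ee_pos: [0.4847, -0.0037, 0.1425]
tcp_rot: [3.068, 0.676, -0.001]
ft_force: [0.4, 0.2, -0.8]
gripper_width: 0.0162
grip_force: 30.0
t 5.45 yaw 24.86 tilt [-0.04 -0.  ] along 0.4377 lat -0.2082 z 0.1425 | F along 0.49 lat 0.02 z -0.83 [ 0.05 -0.02 -0.03]
```

```bash
python3 - <<'E'
from h import *
a=r.capture("top");b=r.capture("scene")
cv2.imwrite("pics/t5.png",np.vstack([cv2.resize(a[160:250,270:400],None,fx=4.5,fy=4.5,interpolation=cv2.INTER_CUBIC)[:290],cv2.resize(b[160:230,260:390],None,fx=4.5,fy=4.5,interpolation=cv2.INTER_CUBIC)[:300]]))
for i in range(5): s=r.sense();print(s["t"],s["ee_pos"]);r.capture("top")
E
```

```text
5.55 [ 0.4847596  -0.00363751  0.14275543]
5.6 [ 0.48477641 -0.0035333   0.14282126]
5.65 [ 0.48479265 -0.00340172  0.14288363]
5.7 [ 0.48480778 -0.00324832  0.14290716]
5.75 [ 0.48482468 -0.00312123  0.14296257]
```

View pics/t5.png

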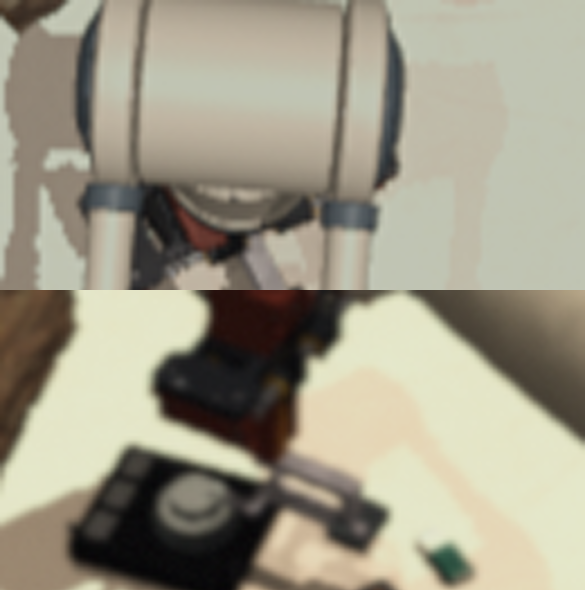

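```bash
python3 - <<'E'
from h import *
k=np.radians(25)
for uv in((314.4,207.3),(313.5,206.5)):
    print(R.from_rotvec([0,0,-k]).apply(ray("scene",*uv,.087)-[.4848,-.0028,0])*1000)
for t in(10,20,30): print(t,proj("scene",place(np.array([[t,25,2],[t,-25,2],[-52,20,12],[-82,20,12]])/1000,.4848,-.0028,k,.085)).round(1).tolist())
E
python3 -m jog '[{"delta_pos":[0,0,0.015],"twist":[0,0,0]},{"delta_pos":[0,0,0.035],"twist":[0,0,0]},{"delta_pos":[0,0,0.045],"twist":[0,0,0]},{"delta_pos":[0,0,0.045],"twist":[0,0,0]}]'; python3 st.py
```

```text
[ 7.11051726 16.80430275 87.        ]
[11.20854136 15.31756669 87.        ]
10 [[312.2, 208.7], [320.4, 198.4], [330.8, 213.0], [339.6, 216.7]]
20 [[309.4, 207.5], [317.6, 197.2], [330.8, 213.0], [339.6, 216.7]]
30 [[306.7, 206.3], [314.9, 196.1], [330.8, 213.0], [339.6, 216.7]]
t: 6.3
ee_pos: [0.4839, -0.0025, 0.0962]
tcp_rot: [-3.067, -0.679, 0.005]
ft_force: [0.5, 0.8, -1.0]
gripper_width: 0.0157
grip_force: 30.0
t 6.30 yaw 24.96 tilt [-0.15 -0.08] along 0.4375 lat -0.2068 z 0.0962 | F along 0.80 lat 0.49 z -0.97 [ 0.05 -0.08  0.03]
```

```bash
python3 -m jog '[{"delta_pos":[0,-0.0008,0.0045],"twist":[0,0,0]},{"delta_pos":[0.006,-0.0008,0.008],"twist":[0,0,0]},{"delta_pos":[0.013,-0.0008,0.008],"twist":[0,0,0]},{"delta_pos":[0.018,-0.0008,0.008],"twist":[0,0,0]},{"delta_pos":[0.018,-0.0008,0.008],"twist":[0,0,0]}]'; python3 -m jog '[{"delta_pos":[0,0,0],"twist":[0,0,0]},{"delta_pos":[0,0,0],"twist":[0,0,0]},{"delta_pos":[0,0,0],"twist":[0,0,0]},{"delta_pos":[0,0,0],"twist":[0,0,0]}]';python3 st.py
python3 - <<'E'
from h import *
b=r.capture("scene")
cv2.imwrite("pics/t6.png",cv2.resize(b[180:235,265:355],None,fx=8,fy=8,interpolation=cv2.INTER_CUBIC))
E
```

```text
t: 6.92
ee_pos: [0.5012, 0.0059, 0.0901]
tcp_rot: [3.067, 0.679, 0.0]
ft_force: [-0.0, 0.2, -1.6]
gripper_width: 0.016
grip_force: 30.0
t: 7.42
ee_pos: [0.5007, 0.0057, 0.09]
tcp_rot: [3.067, 0.679, 0.0]
ft_force: [0.2, -0.2, -0.7]
gripper_width: 0.0162
grip_force: 30.0
t 7.42 yaw 24.95 tilt [0.01 0.  ] along 0.4562 lat -0.2065 z 0.0900 | F along 0.13 lat -0.25 z -0.74 [ 0.05 -0.02 -0.03]
```

View pics/t6.png

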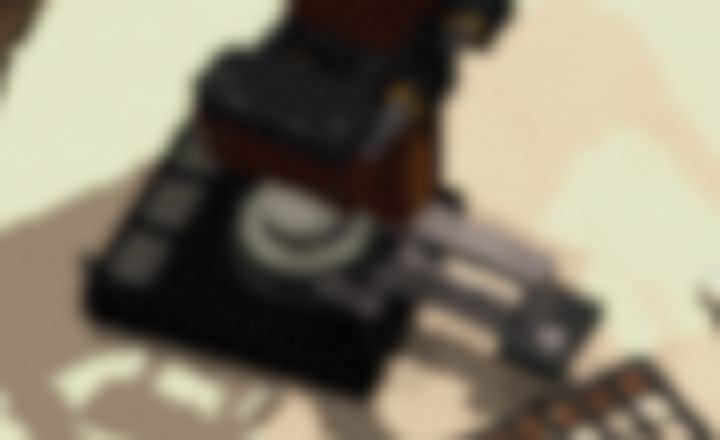

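```bash
python3 -m jog '[{"delta_pos":[0,0,0.002],"twist":[0,0,0]},{"delta_pos":[0.004,0,0.002],"twist":[0,0,0]},{"delta_pos":[0.008,0,0.002],"twist":[0,0,0]},{"delta_pos":[0.012,0,0.002],"twist":[0,0,0]},{"delta_pos":[0.012,0,0.002],"twist":[0,0,0]}]';python3 st.py; python3 -m jog '[{"delta_pos":[0.002,0,0],"twist":[0,0,0]},{"delta_pos":[0.004,0,0],"twist":[0,0,0]},{"delta_pos":[0.006,0,0],"twist":[0,0,0]},{"delta_pos":[0.006,0,0],"twist":[0,0,0]}]'|grep t:;python3 st.py
```

```text
t: 8.1
ee_pos: [0.5119, 0.0109, 0.0879]
tcp_rot: [-3.067, -0.679, 0.0]
ft_force: [-0.4, 0.1, -1.6]
gripper_width: 0.0157
grip_force: 30.0
t 8.10 yaw 24.97 tilt [-0. -0.] along 0.4686 lat -0.2064 z 0.0879 | F along -0.34 lat 0.32 z -1.62 [ 0.03 -0.01 -0.03]
t: 8.6
tcp_rot: [-3.067, -0.679, 0.0]
t 8.60 yaw 24.96 tilt [-0. -0.] along 0.4744 lat -0.2064 z 0.0879 | F along 0.32 lat -0.78 z -0.62 [-0.01 -0.14 -0.04]
```

```bash
for i in 1; do python3 -m jog '[{"delta_pos":[0.001,0,0],"twist":[0,0,0]},{"delta_pos":[0.002,0,0],"twist":[0,0,0]},{"delta_pos":[0.002,0,0],"twist":[0,0,0]}]'>/dev/null;python3 st.py; done;  python3 -m jog '[{"delta_pos":[0.001,0,0],"twist":[0,0,0]},{"delta_pos":[0.002,0,0],"twist":[0,0,0]},{"delta_pos":[0.002,0,0],"twist":[0,0,0]}]'>/dev/null;python3 st.py;  python3 -m jog '[{"delta_pos":[0.001,0,0],"twist":[0,0,0]},{"delta_pos":[0.002,0,0],"twist":[0,0,0]},{"delta_pos":[0.002,0,0],"twist":[0,0,0]}]'>/dev/null;python3 st.py
```

```text
t 8.97 yaw 24.96 tilt [ 0. -0.] along 0.4763 lat -0.2065 z 0.0879 | F along 0.67 lat 0.55 z -1.21 [ 0.05 -0.04  0.01]
t 9.35 yaw 24.96 tilt [-0.01 -0.  ] along 0.4783 lat -0.2065 z 0.0879 | F along 0.02 lat 0.85 z -1.96 [-0.04  0.01 -0.03]
t 9.72 yaw 24.95 tilt [-0.09 -0.01] along 0.4797 lat -0.2065 z 0.0878 | F along -5.06 lat 0.48 z 0.70 [-0.32  0.79 -0.01]
```

```bash
python3 -m jog '[{"delta_pos":[-0.0002,0,0],"twist":[0,0,0]},{"delta_pos":[-0.0002,0,0],"twist":[0,0,0]}]'>/dev/null;python3 st.py;  python3 -m jog '[{"delta_pos":[0,0,-0.001],"twist":[0,0,0]},{"delta_pos":[0,0,-0.002],"twist":[0,0,0]},{"delta_pos":[0,0,-0.002],"twist":[0,0,0]}]'>/dev/null;python3 st.py
```

```text
t 9.97 yaw 24.95 tilt [-0.05 -0.  ] along 0.4797 lat -0.2065 z 0.0878 | F along -4.07 lat 0.32 z -0.57 [-0.41  0.84 -0.05]
t 10.35 yaw 24.95 tilt [-0.05 -0.03] along 0.4798 lat -0.2063 z 0.0895 | F along -4.36 lat 0.09 z -3.49 [-0.43  0.76 -0.  ]
```

```bash
python3 -m jog '[{"delta_pos":[0,0,-0.0004],"twist":[0,0,0]},{"delta_pos":[0,0,-0.0008],"twist":[0,0,0]},{"delta_pos":[0,0,-0.0008],"twist":[0,0,0]}]'>/dev/null;python3 st.py;  python3 -m jog '[{"delta_pos":[0,0,-0.0004],"twist":[0,0,0]},{"delta_pos":[0,0,-0.0008],"twist":[0,0,0]},{"delta_pos":[0,0,-0.0008],"twist":[0,0,0]}]'>/dev/null;python3 st.py
```

```text
t 10.72 yaw 24.95 tilt [-0.03 -0.02] along 0.4799 lat -0.2064 z 0.0906 | F along -4.69 lat -0.17 z -4.68 [-0.38  0.9   0.05]
t 11.10 yaw 24.95 tilt [-0.01 -0.  ] along 0.4800 lat -0.2065 z 0.0916 | F along -4.88 lat 0.57 z -5.33 [-0.41  0.96 -0.02]
```

```bash
python3 -m jog '[{"delta_pos":[-0.0001,0,-0.0003],"twist":[0,0,0]},{"delta_pos":[-0.0002,0,-0.0006],"twist":[0,0,0]},{"delta_pos":[-0.0002,0,-0.0006],"twist":[0,0,0]}]'>/dev/null;python3 st.py;  python3 -m jog '[{"delta_pos":[0,0,-0.0003],"twist":[0,0,0]},{"delta_pos":[0,0,-0.0006],"twist":[0,0,0]},{"delta_pos":[0,0,-0.0006],"twist":[0,0,0]}]'>/dev/null;python3 st.py
```

```text
t 11.47 yaw 24.95 tilt [ 0.01 -0.01] along 0.4799 lat -0.2064 z 0.0921 | F along -3.53 lat 1.01 z -5.23 [-0.34  0.81  0.01]
t 11.85 yaw 24.96 tilt [-0.01 -0.01] along 0.4799 lat -0.2064 z 0.0925 | F along -3.91 lat -0.30 z -6.29 [-0.36  0.64  0.02]
```

```bash
python3 -m jog '[{"delta_pos":[0,0,-0.0004],"twist":[0,0,0]},{"delta_pos":[0,0,-0.0008],"twist":[0,0,0]},{"delta_pos":[0,0,-0.0008],"twist":[0,0,0]}]'>/dev/null;python3 st.py;  python3 -m jog '[{"delta_pos":[0,0,-0.0004],"twist":[0,0,0]},{"delta_pos":[0,0,-0.0008],"twist":[0,0,0]},{"delta_pos":[0,0,-0.0008],"twist":[0,0,0]}]'>/dev/null;python3 st.py
```

```text
t 12.22 yaw 24.96 tilt [-0.01 -0.01] along 0.4798 lat -0.2064 z 0.0936 | F along -3.30 lat 0.50 z -7.20 [-0.2   0.91 -0.01]
t 12.60 yaw 24.95 tilt [0.03 0.03] along 0.4800 lat -0.2066 z 0.0949 | F along -4.13 lat 0.69 z -3.99 [-0.31  1.06 -0.02]
```

```bash
python3 -m jog '[{"delta_pos":[-0.0001,0,-0.0006],"twist":[0,0,0]},{"delta_pos":[-0.0002,0,-0.0012],"twist":[0,0,0]},{"delta_pos":[-0.0002,0,-0.0018],"twist":[0,0,0]},{"delta_pos":[-0.0002,0,-0.0018],"twist":[0,0,0]}]'>/dev/null;python3 st.py;  python3 -m jog '[{"delta_pos":[0,0,-0.0007],"twist":[0,0,0]},{"delta_pos":[0,0,-0.0014],"twist":[0,0,0]},{"delta_pos":[0,0,-0.002],"twist":[0,0,0]},{"delta_pos":[0,0,-0.002],"twist":[0,0,0]}]'>/dev/null;python3 st.py
```

```text
t 13.10 yaw 24.95 tilt [0.04 0.02] along 0.4799 lat -0.2066 z 0.0966 | F along -4.04 lat -0.15 z -2.76 [-0.3   0.74 -0.05]
t 13.60 yaw 24.96 tilt [0.08 0.02] along 0.4801 lat -0.2065 z 0.0989 | F along -3.04 lat 0.43 z 1.05 [-0.21  0.63  0.03]
```

```bash
python3 st.py; python3 - <<'E'
from h import *
for i in range(6):
    b=r.capture("scene"); print(r.sense()["ft_force"].round(2))
cv2.imwrite("pics/t7.png",cv2.resize(b[180:235,265:355],None,fx=8,fy=8,interpolation=cv2.INTER_CUBIC))
E
```

```text
t 13.60 yaw 24.96 tilt [0.08 0.02] along 0.4801 lat -0.2065 z 0.0989 | F along -3.04 lat 0.43 z 1.05 [-0.21  0.63  0.03]
[-1.86 -0.92  0.37]
[-2.74 -0.65  1.32]
[-1.43 -1.07  0.76]
[-1.76 -0.38 -0.43]
[-1.03 -1.36 -1.12]
[-0.51 -0.78 -1.04]
```

View pics/t7.png

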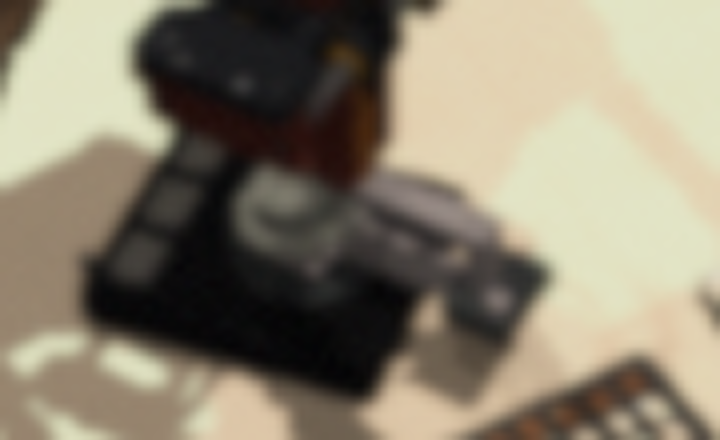

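```bash
python3 -m jog '[{"delta_pos":[0,0,-0.0008],"twist":[0,0,0]},{"delta_pos":[0,0,-0.0016],"twist":[0,0,0]},{"delta_pos":[0,0,-0.0024],"twist":[0,0,0]},{"delta_pos":[0,0,-0.003],"twist":[0,0,0]},{"delta_pos":[0,0,-0.003],"twist":[0,0,0]}]'>/dev/null;python3 st.py;  python3 -m jog '[{"delta_pos":[0,0,-0.001],"twist":[0,0,0]},{"delta_pos":[0,0,-0.002],"twist":[0,0,0]},{"delta_pos":[0,0,-0.003],"twist":[0,0,0]},{"delta_pos":[0,0,-0.004],"twist":[0,0,0]},{"delta_pos":[0,0,-0.004],"twist":[0,0,0]}]'>/dev/null;python3 st.py
```

```text
t 14.53 yaw 24.95 tilt [0.01 0.  ] along 0.4797 lat -0.2065 z 0.1012 | F along -0.33 lat -0.51 z -2.88 [-0.02 -0.08 -0.01]
t 15.15 yaw 24.95 tilt [0.01 0.  ] along 0.4797 lat -0.2065 z 0.1053 | F along 0.44 lat -0.02 z -2.71 [0.06 0.   0.01]
```

```bash
python3 -m jog '[{"delta_pos":[0,0,-0.002],"twist":[0,0,0]},{"delta_pos":[0,0,-0.006],"twist":[0,0,0]},{"delta_pos":[0,0,-0.011],"twist":[0,0,0]},{"delta_pos":[0,0,-0.014],"twist":[0,0,0]},{"delta_pos":[0,0,-0.015],"twist":[0,0,0]}]'>/dev/null;python3 st.py
python3 - <<'E'
from h import *
b=r.capture("scene")
cv2.imwrite("pics/t8.png",cv2.resize(b[170:235,255:355],None,fx=8,fy=8,interpolation=cv2.INTER_CUBIC))
E
```

```text
t 15.78 yaw 24.96 tilt [0.03 0.02] along 0.4798 lat -0.2066 z 0.1206 | F along -0.12 lat -0.10 z -2.57 [ 0.03 -0.04  0.  ]
```

View pics/t8.png

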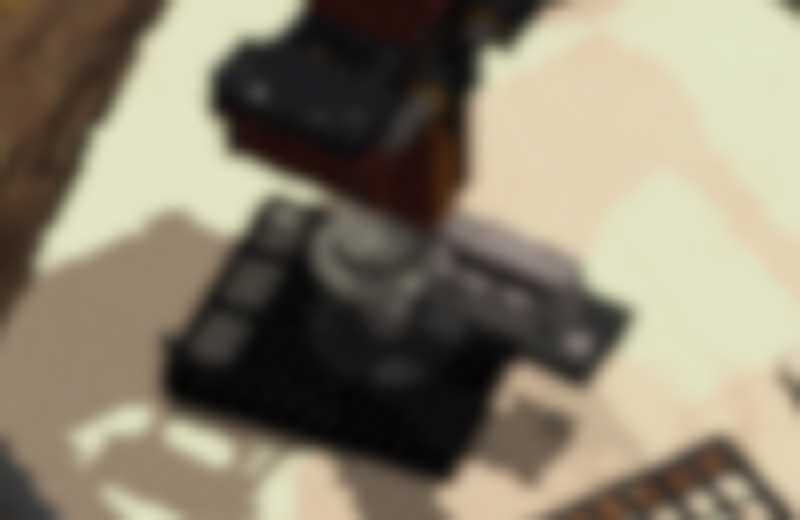

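Cap sits level on the fork at (370,250) in the crop, and the stem shows bare below it at (395,370). I'll carry it slowly to the notebook.

```bash
python3 -m jog '[{"delta_pos":[0.0004,-0.0014,0],"twist":[0,0,0]},{"delta_pos":[0.0013,-0.0048,0],"twist":[0,0,0]},{"delta_pos":[0.0029,-0.0106,0],"twist":[0,0,0]},{"delta_pos":[0.005,-0.0183,0],"twist":[0,0,0]},{"delta_pos":[0.0073,-0.027,0],"twist":[0,0,0]}]'>/dev/null;python3 st.py
python3 -m jog '[{"delta_pos":[0.0026,-0.0097,0],"twist":[0,0,0]},{"delta_pos":[0.0052,-0.0193,0],"twist":[0,0,0]},{"delta_pos":[0.0079,-0.029,0],"twist":[0,0,0]},{"delta_pos":[0.0105,-0.0386,0],"twist":[0,0,0]},{"delta_pos":[0.0131,-0.0483,0],"twist":[0,0,0]}]'>/dev/null;python3 st.py
python3 -m jog '[{"delta_pos":[0.0026,-0.0097,0],"twist":[0,0,0]},{"delta_pos":[0.0052,-0.0193,0],"twist":[0,0,0]},{"delta_pos":[0.0079,-0.029,0],"twist":[0,0,0]},{"delta_pos":[0.0105,-0.0386,0],"twist":[0,0,0]},{"delta_pos":[0.0131,-0.0483,0],"twist":[0,0,0]}]'>/dev/null;python3 st.py
python3 -m jog '[{"delta_pos":[0.0026,-0.0097,0],"twist":[0,0,0]},{"delta_pos":[0.0052,-0.0193,0],"twist":[0,0,0]},{"delta_pos":[0.0079,-0.029,0],"twist":[0,0,0]},{"delta_pos":[0.0105,-0.0386,0],"twist":[0,0,0]},{"delta_pos":[0.0131,-0.0483,0],"twist":[0,0,0]}]'>/dev/null;python3 st.py
python3 -m jog '[{"delta_pos":[0.0026,-0.0097,0],"twist":[0,0,0]},{"delta_pos":[0.0052,-0.0193,0],"twist":[0,0,0]},{"delta_pos":[0.0079,-0.029,0],"twist":[0,0,0]},{"delta_pos":[0.0102,-0.0376,0],"twist":[0,0,0]},{"delta_pos":[0.0121,-0.0444,0],"twist":[0,0,0]}]'>/dev/null;python3 st.py
python3 -m jog '[{"delta_pos":[0.0013,-0.0048,0],"twist":[0,0,0]},{"delta_pos":[0.0022,-0.0082,0],"twist":[0,0,0]},{"delta_pos":[0.0028,-0.0101,0],"twist":[0,0,0]},{"delta_pos":[0.0028,-0.0101,0],"twist":[0,0,0]},{"delta_pos":[0.0028,-0.0101,0],"twist":[0,0,0]}]';python3 st.py
python3 - <<'E'
from h import *
b=r.capture("scene"); s=r.sense()["ee_pos"]
c=place(np.array([[.020,0,0]]),s[0],s[1],np.radians(25),s[2]-.054)[0]; u=proj("scene",c).astype(int); print(c,u)
cv2.imwrite("pics/t9.png",cv2.resize(b[u[1]-40:u[1]+40,u[0]-55:u[0]+55],None,fx=7,fy=7,interpolation=cv2.INTER_CUBIC))
E
```

```text
t 16.45 yaw 24.96 tilt [-0.   -0.01] along 0.4871 lat -0.1788 z 0.1201 | F along 0.90 lat 0.32 z -1.44 [-0.01 -0.04 -0.02]
t 17.07 yaw 24.96 tilt [ 0. -0.] along 0.5003 lat -0.1305 z 0.1201 | F along 0.74 lat 0.51 z -1.22 [ 0.02 -0.06  0.06]
t 17.70 yaw 24.96 tilt [ 0. -0.] along 0.5134 lat -0.0823 z 0.1201 | F along 0.07 lat -0.73 z -1.51 [ 0.04 -0.07  0.  ]
t 18.32 yaw 24.95 tilt [ 0. -0.] along 0.5266 lat -0.0340 z 0.1201 | F along 0.58 lat -0.42 z -1.71 [ 0.06 -0.02  0.02]
t 18.95 yaw 24.97 tilt [-0.  0.] along 0.5387 lat 0.0103 z 0.1201 | F along 1.31 lat -0.02 z -1.67 [-0.04 -0.04 -0.02]
t: 19.58
ee_pos: [0.4823, 0.2466, 0.1202]
tcp_rot: [3.067, 0.678, 0.0]
ft_force: [-0.6, -0.3, -1.9]
gripper_width: 0.0161
grip_force: 30.0
t 19.57 yaw 24.94 tilt [0.   0.01] along 0.5413 lat 0.0197 z 0.1202 | F along -0.63 lat -0.02 z -1.91 [ 0.03 -0.02  0.04]
[0.50041057 0.25508261 0.06614709] [243 244]
```

View pics/t9.png

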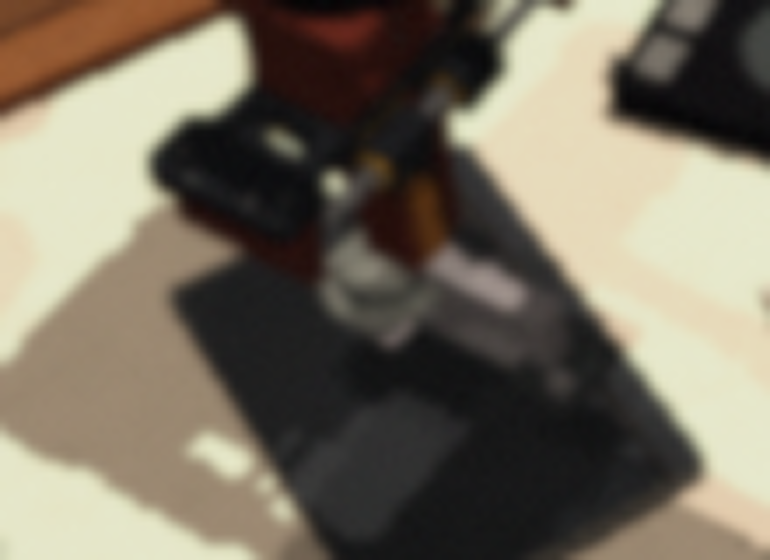

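```bash
python3 -m jog '[{"delta_pos":[0,0,0.002],"twist":[0,0,0]},{"delta_pos":[0,0,0.007],"twist":[0,0,0]},{"delta_pos":[0,0,0.015],"twist":[0,0,0]},{"delta_pos":[0,0,0.023],"twist":[0,0,0]},{"delta_pos":[0,0,0.029],"twist":[0,0,0]}]'>/dev/null
python3 -m jog '[{"delta_pos":[0,0,0.003],"twist":[0,0,0]},{"delta_pos":[0,0,0.005],"twist":[0,0,0]},{"delta_pos":[0,0,0.007],"twist":[0,0,0]},{"delta_pos":[0,0,0.0085],"twist":[0,0,0]},{"delta_pos":[0,0,0.0095],"twist":[0,0,0]}]'>/dev/null;python3 st.py
python3 -m jog '[{"delta_pos":[0,0,0.001],"twist":[0,0,0]},{"delta_pos":[0,0,0.002],"twist":[0,0,0]},{"delta_pos":[0,0,0.003],"twist":[0,0,0]},{"delta_pos":[0,0,0.004],"twist":[0,0,0]},{"delta_pos":[0,0,0.004],"twist":[0,0,0]}]'>/dev/null;python3 st.py
python3 - <<'E'
from h import *
f=[]
for i in range(6): r.capture("scene"); f.append(r.sense()["ft_force"])
print(np.mean(f,0))
E
```

```text
t 20.88 yaw 24.95 tilt [ 0.01 -0.  ] along 0.5414 lat 0.0199 z 0.0817 | F along 0.67 lat 0.82 z -1.94 [ 0.01 -0.04 -0.02]
t 21.50 yaw 24.96 tilt [-0.  0.] along 0.5413 lat 0.0199 z 0.0776 | F along -0.44 lat 0.02 z -1.41 [-0.02 -0.05 -0.03]
[ 0.18420435 -0.16252774 -1.81287548]
```

```bash
python3 -m jog '[{"delta_pos":[0,0,0.001],"twist":[0,0,0]},{"delta_pos":[0,0,0.0017],"twist":[0,0,0]},{"delta_pos":[0,0,0.0017],"twist":[0,0,0]},{"delta_pos":[0,0,0.0017],"twist":[0,0,0]}]'>/dev/null;python3 st.py
python3 - <<'E'
from h import *
f=[]
for i in range(8): r.capture("scene"); f.append(r.sense()["ft_force"])
print(np.mean(f,0),np.std(f,0))
E
python3 -m jog '[{"delta_pos":[-0.001,0,0],"twist":[0,0,0]},{"delta_pos":[-0.003,0,0],"twist":[0,0,0]},{"delta_pos":[-0.005,0,0],"twist":[0,0,0]},{"delta_pos":[-0.007,0,0],"twist":[0,0,0]},{"delta_pos":[-0.009,0,0],"twist":[0,0,0]}]'>/dev/null;python3 st.py
python3 -m jog '[{"delta_pos":[-0.003,0,0],"twist":[0,0,0]},{"delta_pos":[-0.006,0,0],"twist":[0,0,0]},{"delta_pos":[-0.009,0,0],"twist":[0,0,0]},{"delta_pos":[-0.012,0,0],"twist":[0,0,0]},{"delta_pos":[-0.015,0,0],"twist":[0,0,0]}]'>/dev/null;python3 st.py
python3 - <<'E'
from h import *
b=r.capture("scene")
for d in r.trace("scene","cap"): print(d["confidence"],d["extent"])
print(proj("scene",np.array([.5004,.2551,.028])))
E
```

```text
t 22.30 yaw 24.95 tilt [-0. -0.] along 0.5413 lat 0.0199 z 0.0759 | F along -0.20 lat -0.86 z -1.06 [ 0.01 -0.04 -0.05]
[-0.03847255 -0.09723086 -1.63416362] [0.70155237 0.34285799 0.44703396]
t 23.32 yaw 24.95 tilt [0. 0.] along 0.5322 lat 0.0199 z 0.0760 | F along 0.05 lat 0.82 z -2.24 [-0.03 -0.04  0.03]
t 23.95 yaw 24.95 tilt [-0. -0.] along 0.5171 lat 0.0199 z 0.0759 | F along 0.05 lat 0.57 z -1.40 [-0.   -0.08  0.03]
0.57 [243.6, 249.9, 248.7, 257.6]
[245.05460239 252.00821059]
```

```bash
python3 -m jog '[{"delta_pos":[-0.004,0,0],"twist":[0,0,0]},{"delta_pos":[-0.009,0,0],"twist":[0,0,0]},{"delta_pos":[-0.015,0,0],"twist":[0,0,0]},{"delta_pos":[-0.021,0,0],"twist":[0,0,0]},{"delta_pos":[-0.025,0,0],"twist":[0,0,0]}]'>/dev/null;python3 st.py
python3 -m jog '[{"delta_pos":[0,0,-0.005],"twist":[0,0,0]},{"delta_pos":[0,0,-0.02],"twist":[0,0,0]},{"delta_pos":[0,0,-0.045],"twist":[0,0,0]},{"delta_pos":[0,0,-0.065],"twist":[0,0,0]},{"delta_pos":[0,0,-0.07],"twist":[0,0,0]}]'>/dev/null;python3 st.py
python3 - <<'E'
from h import *
for n in("scene","top"):
    r.capture(n)
    for d in r.trace(n,"cap")+r.trace(n,"notebook"):
        ys,xs=np.nonzero(d["region"]); print(n,d["confidence"],d["extent"],ray(n,xs.mean(),ys.mean(),.032),len(xs))
print(proj("scene",place(np.r_[cyl(26,12,16),cyl(18,16,28),cyl(14,0,0)],.5004,.2551,0,.014)).min(0),proj("scene",place(np.r_[cyl(26,12,16),cyl(18,16,28),cyl(14,0,0)],.5004,.2551,0,.014)).max(0))
s=r.sense();Rt=R.from_rotvec(s["tcp_rot"]);print(s["ee_pos"],Rt.inv().apply(np.array([.4765,-.228,s["ee_pos"][2]])-s["ee_pos"]))
E
```

```text
t 24.68 yaw 24.95 tilt [0.01 0.  ] along 0.4919 lat 0.0199 z 0.0760 | F along -0.33 lat -0.17 z -1.66 [ 0.05 -0.07  0.01]
t 25.30 yaw 24.95 tilt [0.22 0.01] along 0.4934 lat 0.0199 z 0.1485 | F along 0.40 lat 0.57 z -2.32 [-0.03 -0.04 -0.04]
scene 0.62 [390.7, 122.6, 418.1, 156.3] [ 0.61761879 -0.48999241  0.032     ] 683
scene 0.48 [234.9, 243.1, 250.0, 257.7] [0.50062652 0.25832516 0.032     ] 177
scene 0.95 [212.2, 240.6, 291.4, 295.5] [0.44758366 0.27185771 0.032     ] 2088
scene 0.61 [407.6, 152.3, 437.1, 174.7] [ 0.48356995 -0.43746206  0.032     ] 331
top 0.45 [420.6, 231.3, 437.7, 253.1] [ 0.39408603 -0.33664536  0.032     ] 199
top 0.82 [220.7, 180.5, 267.7, 247.6] [0.48583925 0.2253177  0.032     ] 1097
[236.10612874 244.27581964] [253.94716788 259.69662435]
[0.43734893 0.22594    0.14476522] [-1.56033758e-01  4.28074433e-01  2.81209463e-04]
```

```bash
python3 -m jog '[{"delta_pos":[-0.005,0.014,0],"twist":[0,0,0]},{"delta_pos":[-0.017,0.047,0],"twist":[0,0,0]},{"delta_pos":[-0.032,0.088,0],"twist":[0,0,0]},{"delta_pos":[-0.048,0.132,0],"twist":[0,0,0]},{"delta_pos":[-0.064,0.176,0],"twist":[0,0,0]}]'>/dev/null
python3 -m jog '[{"delta_pos":[-0.016,0.044,0],"twist":[0,0,0]},{"delta_pos":[-0.032,0.088,0],"twist":[0,0,0]},{"delta_pos":[-0.048,0.132,0],"twist":[0,0,0]},{"delta_pos":[-0.064,0.176,0],"twist":[0,0,0]},{"delta_pos":[-0.077,0.212,0],"twist":[0,0,0]}]'>/dev/null
python3 -m jog '[{"delta_pos":[-0.010,0.028,0],"twist":[0,0,0]},{"delta_pos":[-0.015,0.040,0],"twist":[0,0,0]},{"delta_pos":[-0.015,0.040,0.02],"twist":[0,0,0]},{"delta_pos":[-0.015,0.040,0.05],"twist":[0,0,0]},{"delta_pos":[-0.015,0.040,0.07],"twist":[0,0,0]}]'>/dev/null
python3 -m jog '[{"delta_pos":[0,0,0],"twist":[0,0,0]},{"delta_pos":[0,0,0],"twist":[0,0,0]},{"delta_pos":[0,0,0],"twist":[0,0,0]}]'; python3 st.py
```

```text
t: 27.85
ee_pos: [0.4777, -0.228, 0.0774]
tcp_rot: [3.066, 0.679, 0.003]
ft_force: [0.5, 0.2, -1.0]
gripper_width: 0.0156
grip_force: 30.0
t 27.85 yaw 24.97 tilt [0.08 0.11] along 0.3366 lat -0.4085 z 0.0774 | F along 0.54 lat -0.07 z -1.03 [ 0.03 -0.04 -0.06]
```

```bash
python3 -m jog '[{"delta_pos":[0,0,0.006],"twist":[0,0,0]},{"delta_pos":[0,0,0.011],"twist":[0,0,0]},{"delta_pos":[0,0,0.015],"twist":[0,0,0]},{"delta_pos":[0,0,0.017],"twist":[0,0,0]},{"delta_pos":[0,0,0.017],"twist":[0,0,0]}]'>/dev/null; python3 st.py
python3 -m jog '[{"delta_pos":[0,0,0.0005],"twist":[0,0,0]},{"delta_pos":[0,0,0.001],"twist":[0,0,0]},{"delta_pos":[0,0,0.001],"twist":[0,0,0]},{"delta_pos":[0,0,0.001],"twist":[0,0,0]}]'>/dev/null; python3 st.py
```

```text
t 28.48 yaw 24.95 tilt [-0.02 -0.02] along 0.3359 lat -0.4079 z 0.0587 | F along -0.30 lat -0.91 z -0.63 [ 0.02 -0.02  0.07]
t 28.98 yaw 24.95 tilt [0. 0.] along 0.3360 lat -0.4080 z 0.0580 | F along -0.16 lat -0.48 z -1.18 [ 0.01 -0.04 -0.01]
```

Down another half millimetre at a time until contact is felt.

```bash
python3 -m jog '[{"delta_pos":[0,0,0.0003],"twist":[0,0,0]},{"delta_pos":[0,0,0.0003],"twist":[0,0,0]},{"delta_pos":[0,0,0.0003],"twist":[0,0,0]}]'>/dev/null; python3 st.py
python3 -m jog '[{"delta_pos":[0,0,0.0003],"twist":[0,0,0]},{"delta_pos":[0,0,0.0003],"twist":[0,0,0]},{"delta_pos":[0,0,0.0003],"twist":[0,0,0]}]'>/dev/null; python3 st.py
python3 -m jog '[{"delta_pos":[0,0,0.0003],"twist":[0,0,0]},{"delta_pos":[0,0,0.0003],"twist":[0,0,0]},{"delta_pos":[0,0,0.0003],"twist":[0,0,0]}]'>/dev/null; python3 st.py
```

```text
t 29.35 yaw 24.95 tilt [0.01 0.01] along 0.3361 lat -0.4080 z 0.0578 | F along 0.18 lat 0.06 z 0.59 [ 0.04  0.   -0.07]
t 29.73 yaw 24.96 tilt [0.02 0.02] along 0.3361 lat -0.4080 z 0.0578 | F along -0.27 lat 1.61 z 3.79 [ 0.15  0.3  -0.02]
t 30.10 yaw 24.96 tilt [0.02 0.02] along 0.3361 lat -0.4080 z 0.0578 | F along -0.07 lat 2.37 z 6.01 [0.26 0.49 0.01]
```

```bash
python3 -m jog '[{"delta_pos":[0,0,-0.0005],"twist":[0,0,0]},{"delta_pos":[0,0,-0.0005],"twist":[0,0,0]}]'>/dev/null; python3 st.py
python3 -m jog '[{"delta_pos":[0,0,0],"twist":[0,0,0]},{"delta_pos":[0,0,0],"twist":[0,0,0]},{"delta_pos":[0,0,0],"twist":[0,0,0]},{"delta_pos":[0,0,0],"twist":[0,0,0]},{"delta_pos":[0,0,0],"twist":[0,0,0]}]' 0.07
python3 -m jog '[{"delta_pos":[0,0,0],"twist":[0,0,0]},{"delta_pos":[0,0,-0.02],"twist":[0,0,0]},{"delta_pos":[0,0,-0.06],"twist":[0,0,0]},{"delta_pos":[0,0,-0.12],"twist":[0,0,0]},{"delta_pos":[0,0,-0.16],"twist":[0,0,0]}]'
python3 -m jog '[{"delta_pos":[0,0.06,0],"twist":[0,0,0]},{"delta_pos":[0,0.12,0],"twist":[0,0,0]},{"delta_pos":[0,0.15,0],"twist":[0,0,0]},{"delta_pos":[0,0.15,0],"twist":[0,0,0]}]'
python3 - <<'E'
from h import *
for n in("scene","top"):
    r.capture(n)
    for t in("cap","puller","notebook"):
      for d in r.trace(n,t):
        ys,xs=np.nonzero(d["region"]); print(n,t,round(d["confidence"],2),np.round(d["extent"]),ray(n,xs.mean(),ys.mean(),.032).round(3),len(xs))
E
```

```text
t 30.35 yaw 24.96 tilt [0.02 0.01] along 0.3361 lat -0.4080 z 0.0578 | F along -0.30 lat 1.05 z 4.12 [ 0.14  0.34 -0.  ]
t: 30.98
ee_pos: [0.4769, -0.2277, 0.0575]
tcp_rot: [-3.067, -0.679, 0.0]
ft_force: [-0.9, 0.8, -0.1]
gripper_width: 0.0624
grip_force: 0.0
t: 31.6
ee_pos: [0.4773, -0.2279, 0.2226]
tcp_rot: [3.064, 0.678, 0.006]
ft_force: [0.2, -0.2, 0.0]
gripper_width: 0.0705
grip_force: 0.0
t: 32.1
ee_pos: [0.5403, -0.3653, 0.2175]
tcp_rot: [-3.068, -0.676, 0.001]
ft_force: [-0.5, 0.1, -0.9]
gripper_width: 0.0702
grip_force: 0.0
scene cap 0.52 [234. 242. 255. 259.] [0.5   0.256 0.032] 222
scene notebook 0.71 [211. 225. 289. 294.] [0.461 0.258 0.032] 2823
top cap 0.74 [236. 200. 251. 219.] [0.503 0.255 0.032] 234
top puller 0.69 [382. 207. 408. 242.] [ 0.446 -0.239  0.032] 310
top notebook 0.85 [221. 180. 269. 246.] [0.483 0.246 0.032] 2849
```

```bash
python3 -c "
from rig import r
print(r.close_job())"
```

```text
the job is handed in; nothing more can be done
None
```

I popped the cap off with the puller, set it upright on its neck on the notebook, stood the puller back upright on the bare desk, and handed the job in at about 32 s; the final camera checks showed both where intended, but no verdict came back.

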